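# Zero the bead counter under its dust cover

### The arm

A 6-joint arm with a two-finger parallel gripper is mounted at the origin on a cart in front of the work surface, level with it; the furniture and walls round the work are solid. World frame = base frame: x ahead of the robot, y to its left, z up, the work surface at z = 0. Lengths are in m, angles in rad, forces in N, time in s.
With the tool pointing down it reaches from about 0.25 to 0.775 m from the base axis. Payload 8.9 kg.
Tool frame: the origin (TCP) lies at the very end of the fingers, on their centre line; the grasp point (between the pads) lies 19 mm behind it; z points along the fingers, y is the direction in which the jaws open and shut (so a half turn about z gives the same grasp; the last joint's range is limited). The gripper opens to 85 mm and grips with 20 to 120 N. Pads are 22 mm wide; open, the fingers measure 114 mm over their backs; the gripper's body (76 mm by 85 mm) begins 54 mm behind the grasp point. The pads swing forward as they close: fully open they stand 13 mm farther back than shut.
Start: joints at [-1.386, 0.291, -0.153, 1.127, 0, 1.431], TCP at [0.167, -0.498, 0.231] pointing down, gripper open.
Joint ranges: [-2.52, 2.52], [-0.91, 1.74], [-1.3, 1.37], [-1.96, 2.02], [-1.52, 1.47], [-3.14, 3.14]. Speed limits (rad/s): [2.22, 2.22, 2.79, 3.14, 3.14, 3.14].

### API

Orientations are given as a unit quaternion [x, y, z, w].
In Python, from plant import env, viewer, sign_off, models gives the robot as it stands. The module is installed in compiled form; this text tells all that it offers.
- The arm moves only by the tool drive_tool, never from a script. Its argument "deltas" is a list that holds one entry, the list of rows, each a list of 7 numbers: the turn, a rotation vector about the tool's x, y, z in rad, then the shift along the tool's x, y, z in m, then the gripper command: -1 is fully open, 1 is shut, values between are in proportion. In form: [[[wx, wy, wz, tx, ty, tz, gripper], ...]]. A call has 1 to 10 rows; each row is the pose to reach, as a shift and turn from the pose commanded when the call began, along the tool's axes at that moment; what a row does not reach only later rows make up. A row lasts 1/8 s, in which the tool goes at most 62.5 mm and 10.7 degrees, less where a joint would pass 70% of its speed; a pose out of reach is approached as far as the arm can. A call with a gripper value outside its range is refused whole. The fingers move at their own pace and stop on an object; "grip_force" is the grip in N (left out, the last holds). Time passes only in rows, so rows that repeat a pose let the fingers close. It gives the time, the measured TCP pose, the force and the opening at its end, in the units of the state.
- env.get_obs(): the state, without advancing time (a new reading comes with each control period).
- viewer.snapshot(name): name is "side" or "top"; returns (picture, depth): 480x640x3 uint8, red, green, blue; 480x640 float32, m along the optical axis (not along the pixel's ray), 0 where there is no reading.
- viewer.camera_model(name): a dict with "fx", "fy", "cx", "cy" (pixels), "k1" (the pictures are not rectified: a ray, as slopes to the right and down, at radius r is drawn at 1 + k1 r^2 times it, then the intrinsics apply), "R" (3x3) and "t" (3): a world point X has camera coordinates R X + t. Camera axes: x right, y down, z forward; pixel columns grow to the right and rows downward; lengths in m; the calibration is good to about 2 mm. A picture is of the moment at which its call begins. camera_model takes no time and is no camera call.
- sign_off(): hands the job in, once; it reports no verdict.
Trained networks look in the newest picture that a camera, given by its name, has taken for a name from the list of things; names that differ only in an ending like _2 or _b are one class to them, and where a whole thing is asked for, a point or a joint stands for the part that bears it (a point fixed in the world has none). Each returns a list of dicts, best first, with "conf" (0 to 1); they miss things now and then, are a little off and sometimes report something else, mostly with a low value. They report only what shows in the picture. A call takes as long as a camera call.
- models.search_frame(camera, name): "bbox" ([centre column, centre row, width, height] in pixels, round what is visible of it).
- models.place_of(camera, name): "pixel" ([column, row] in pixels: a listed point, or the origin of a listed thing).
The state is a dict: "t": time; "joints": joint angles; "joint_velocities": joint speeds; "joint_torque": joint torques, N m; "position": TCP position; "tool_rot": TCP orientation; "force": force on the tool from outside, world axes, zero at the start; "torque": the same for the moment, N m; "gripper_width": finger opening in m.
Only numpy, scipy, OpenCV 4.12 (cv2) and the standard library are available. Lean on these libraries where they do the work, as an engineer would, in place of code of your own. Each camera call takes 0.05 s, during which the arm holds its last target. There are 200 camera calls.

### The job

Zero the bead counter: slide the black dust cover on its sloping panel all the way to the left to bare the two keys, press the round key fully down and hold it down for a good second, then let it come up and slide the cover fully back home to the right. Do not press the square key (it wipes the memory), and leave the things that stand round the counter where they are.

Things in the scene. Friction and masses are not known exactly. Their poses are not given: they have to be found in the camera images.
- console: bead counter, grey, fixed, 164 deep (x, to its back) x 230 wide (y, left) x 198 mm high; origin: centre of underside. Front panel rises to the back at 35 deg, lower edge 32 mm up. A visor (underside 190 mm up) reaches forward to x = -40 mm, over the keys: a gripper pointing straight down does not fit; one square to the panel, coming from the front and above, does, 65 mm free on its upper side.
- cover_fin (a point): centre of the upright bare-metal fin, 12 thick (y) x 30 (x) x 26 mm high (z), in the middle of the dust cover: black plate 54 (x) x 90 (y) x 3 mm, upper face 11 mm off the panel and 12.5 mm below this point. It runs between rails 13 mm high, 56 mm apart, with end stops. Axes: x up the slope, y left along the slide, z square out of the panel. Moves with the cover.
- cover (a joint): slide of the dust cover, m: 0 = shut (home, at the right stop, both keys covered), 0.095 = fully open (left stop), growing to the left along y of cover_fin. It starts shut or up to 12 mm ajar. It stays where it is left; friction about 1.5 N.
- round_key_top (a point): centre of the top face of the round key, 22 mm across, which stands 6 mm out of the panel, 23 mm to the left (+y) of the middle of the shut cover; under the cover at the start. Axes as cover_fin: z points square out of the panel; press along -z.
- round_key (a joint): travel of the round key, m: 0 = up, 0.0045 = fully down; sprung, 2 N to start and about 4.3 N at the bottom, comes up by itself.
- square_key_top (a point): centre of the top face of the square key, 20 x 20 mm, same height, 46 mm to the right of the round key, under the same cover. Axes as the round key's. Not to be pressed.
- square_key (a joint): travel of the square key, m: 0 = up, 0.0045 = fully down; the same spring.
- pot: white round screw-top pot, 45 mm across, 38 mm high, loose, in front of the counter's left half; origin at the centre of its underside
- tweezers: tweezers 125 mm long, 10 mm high, loose, lying in front of the counter's right half; origin at the centre of the underside, length along its y
- box: small dark cardboard box 45 x 62 x 31 mm, loose, to the right of the counter; origin at the centre of its underside
- cup: small white bowl with beads, 62 mm across, 23 mm high, loose, to the left of the counter; origin at the centre of its underside

How it is judged:
By the outcome, as a careful person would: the job done as asked, in the order asked, and still so for the second after the job is handed in, with the robot touching nothing.
It also fails if it takes over 53 s, if anything falls off the work surface, if the arm or the gripper's body presses on something with over 40 N, if the wrist force passes 120 N, or if a joint passes its speed limit or range.

## Working session

There is one attempt and no reset: what is moved stays moved. The work goes in short steps, Python scripts to look and compute and a tool call to move; the robot and the scene stay as the last step left them, time stands still between calls to the robot, and variables do not carry over. Pictures are saved under pics/ and viewed, about 8 in all and at most 12, crops included, and the job is handed in when it is done.

Besides the shell and the picture viewer there is one more tool, called after "Request:" by a JSON object that holds its "method" and its "body", one argument or row to a line. drive_tool: Moves the arm, as the interface text tells. Its arguments: {"type":"object","properties":{"deltas":{"type":"array","items":{"type":"array","items":{"type":"array","items":{"type":"number"}}}},"grip_force":{"type":"number"}},"required":["deltas"]}

```bash
mkdir -p pics
cat > h.py <<'E'
import numpy as np, cv2
from plant import env, viewer, sign_off, models
from scipy.spatial.transform import Rotation as Ro
def ray(c,px):
    m=viewer.camera_model(c); K=np.array([[m['fx'],0,m['cx']],[0,m['fy'],m['cy']],[0,0,1]])
    u=cv2.undistortPoints(np.array([[px]],float),K,np.array([m['k1'],0,0,0.]))[0,0]
    R=np.array(m['R']);t=np.array(m['t'])
    return -R.T@t, R.T@np.array([u[0],u[1],1.])   # origin, dir (unit depth)
def w(c,px,d):
    o,v=ray(c,px); return o+v*d
def proj(c,X):
    m=viewer.camera_model(c); p=np.array(m['R'])@X+np.array(m['t']); s=p[:2]/p[2]; s=s*(1+m['k1']*(s@s))
    return np.array([m['fx']*s[0]+m['cx'],m['fy']*s[1]+m['cy']])
def dep(D,px,r=2):
    c,q=int(round(px[0])),int(round(px[1])); a=D[max(q-r,0):q+r+1,max(c-r,0):c+r+1]; a=a[a>0]
    return float(np.median(a)) if a.size else 0
E
cat > a.py <<'E'
from h import *
np.set_printoptions(precision=4,suppress=True)
ims=[]
for c in ('side','top'):
    P,D=viewer.snapshot(c); np.save(f'{c}_d.npy',D); cv2.imwrite(f'pics/{c}0.png',P[:,:,::-1])
    print(c,'cam at',ray(c,(320,240)))
    for n in ('console','cover_fin','pot','tweezers','box','cup'):
        for r in models.place_of(c,n)[:2]:
            p=r['pixel']; d=dep(D,p); print(n,round(r['conf'],2),np.round(p,1),w(c,p,d) if d else None)
print(env.get_obs())
E
python3 a.py
```

```text
side cam at (array([ 0.4504, -0.7109,  0.4078]), array([ 0.1468,  0.9116, -0.3841]))
console 0.87 [336.8 300.8] [ 0.5709 -0.1102  0.0658]
cover_fin 0.66 [307.8 266.1] [ 0.5419 -0.035   0.0831]
pot 0.86 [266.5 277.6] [0.4874 0.0797 0.0109]
tweezers 0.71 [265.4 315.8] [ 0.4787 -0.0359  0.006 ]
box 0.81 [335.8 364.2] [ 0.5552 -0.1929  0.0255]
cup 0.53 [310.5 267.2] [ 0.5458 -0.0359  0.0816]
top cam at (array([0.3495, 0.0566, 0.9282]), array([ 0.2307,  0.033 , -0.9725]))
console 0.73 [358.7 235.2] [0.572  0.0114 0.0753]
cover_fin 0.66 [379.1 251. ] [ 0.5424 -0.0302  0.0905]
tweezers 0.45 [368.5 288.4] [ 0.4799 -0.0257  0.0069]
cup 0.64 [280.9 204.1] [0.6351 0.1826 0.0085]
{'t': 0.7, 'joints': array([-1.3863,  0.2907, -0.1534,  1.1267,  0.    ,  1.4315]), 'joint_velocities': array([ 0.0007, -0.0001,  0.0001, -0.0014,  0.0009,  0.    ]), 'joint_torque': array([ -0.0008, -53.6906,  33.16  ,   0.0017,  -0.0003,   0.    ]), 'position': array([ 0.167 , -0.4977,  0.2313]), 'tool_rot': array([0.9869, 0.1612, 0.    , 0.    ]), 'force': array([ 0.6666, -0.0307,  0.6525]), 'torque': array([0.0013, 0.0603, 0.0564]), 'gripper_width': 0.08562164756091815}
```

```bash
python3 -c "
import cv2
a=cv2.imread('pics/side0.png')[180:400,200:460];b=cv2.imread('pics/top0.png')[130:330,250:460]
cv2.imwrite('pics/s.png',cv2.resize(a,None,fx=3,fy=3)[:600,:800]);cv2.imwrite('pics/t.png',cv2.resize(b,None,fx=3,fy=3))"
```

```text
(no output)
```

View pics/s.png

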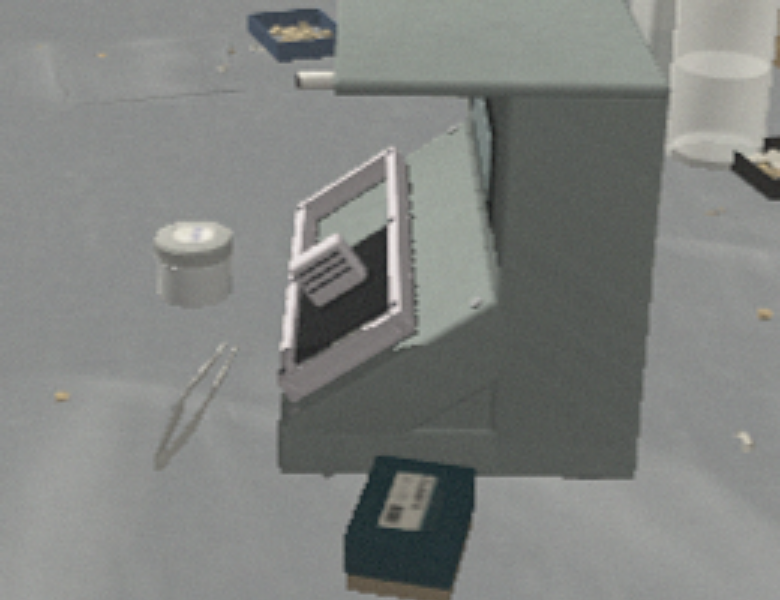

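View pics/t.png

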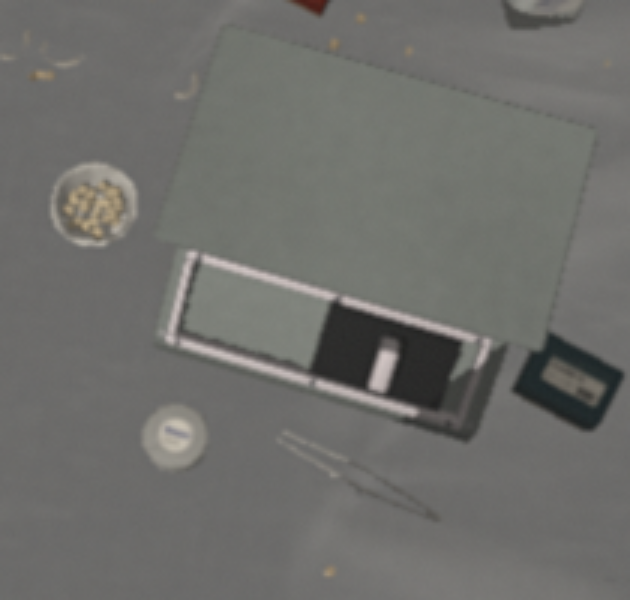

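```bash
cat > b.py <<'E'
from h import *
np.set_printoptions(precision=4,suppress=True)
D=np.load('top_d.npy'); m=viewer.camera_model('top')
K=np.array([[m['fx'],0,m['cx']],[0,m['fy'],m['cy']],[0,0,1]])
g=np.stack(np.meshgrid(np.arange(640.),np.arange(480.)),-1).reshape(-1,1,2)
u=cv2.undistortPoints(g,K,np.array([m['k1'],0,0,0.]))[:,0]
C=np.c_[u,np.ones(len(u))]*D.reshape(-1,1); R=np.array(m['R']);X=(C-np.array(m['t']))@R
X=X[D.ravel()>0]
V=X[(X[:,2]>.185)&(X[:,2]<.21)&(X[:,0]>.4)&(X[:,0]<.8)&(abs(X[:,1])<.25)]
rect=cv2.minAreaRect(V[:,:2].astype(np.float32)*1000); print(len(V),V[:,2].mean(),rect)
(cx,cy),(a,b),ang=rect
yaw=np.radians(ang if a<b else ang-90)
yaw=(yaw+np.pi/2)%np.pi-np.pi/2
Rz=Ro.from_euler('z',yaw).as_matrix()
o=np.array([cx,cy,0])/1000-Rz@[.021,0,0]
print('yaw',np.degrees(yaw),'console',o)
s=np.radians(35)
Rp=Rz@np.array([[np.cos(s),0,-np.sin(s)],[0,1,0],[np.sin(s),0,np.cos(s)]])
p0=o+Rz@[-.082,0,.032]     # lower edge middle
L=(X-p0)@Rp
# panel plane check, left open area
q=L[(L[:,0]>.03)&(L[:,0]<.06)&(L[:,1]>.02)&(L[:,1]<.07)&(abs(L[:,2])<.02)]; print('panel z',np.median(q[:,2]),len(q))
f=L[(abs(L[:,1])<.1)&(L[:,2]>.025)&(L[:,2]<.045)&(L[:,0]<.1)&(L[:,0]>0)]; print('fin top', np.percentile(f,[5,50,95],axis=0) if len(f) else 0,len(f))
r=L[(abs(L[:,1])<.12)&(L[:,2]>.010)&(L[:,2]<.016)&(L[:,0]<.12)&(L[:,0]>-.01)]; print('rails/cov',np.percentile(r,[2,50,98],axis=0))
for c,n in (('side','cover_fin'),('top','cover_fin')):
    px={'side':(307.8,266.1),'top':(379.1,251)}[c]
    O,v=ray(c,px); a=(O-p0)@Rp; d=v@Rp; k=(.0235-a[2])/d[2]; print(c,'fin local',a+k*d, 'world',O+k*v)
np.savez('frame.npz',p0=p0,Rp=Rp)
E
python3 b.py
```

```text
10196 0.1994396704768156 ((623.0896606445312, -1.1048507690429688), (230.52806091308594, 140.3265380859375), 80.76345825195312)
yaw -9.236541748046879 console [0.6024 0.0023 0.    ]
panel z -0.004939023933329358 340
fin top [[ 0.0381 -0.0445  0.027 ]
 [ 0.0522 -0.039   0.0314]
 [ 0.0645 -0.0333  0.0335]] 100
rails/cov [[ 0.0177 -0.0981  0.0101]
 [ 0.0642 -0.002   0.0107]
 [ 0.0843  0.1032  0.0145]]
side fin local [ 0.0509 -0.0408  0.0235] world [ 0.5427 -0.0293  0.0804]
top fin local [ 0.0533 -0.0423  0.0235] world [ 0.5444 -0.0312  0.0818]
```

```bash
python3 - <<'E'
s=open('b.py').read()
s=s.replace("rect=cv2","""M=((Z:=((C-np.array(m['t']))@R)[:,2].reshape(480,640))>.19)&(Z<.21)&(D>0)
M=cv2.morphologyEx(M.astype(np.uint8),cv2.MORPH_OPEN,np.ones((9,9),np.uint8))
n,lab,st,_=cv2.connectedComponentsWithStats(M); k=1+st[1:,4].argmax(); print(st)
V=((C-np.array(m['t']))@R)[lab.ravel()==k]
rect=cv2""",1)
s+="""
P=cv2.imread('pics/top0.png')
for pts in ([[-.04,.115,.198],[-.04,-.115,.198],[.082,-.115,.198],[.082,.115,.198]],[[-.082,.115,.032],[-.082,-.115,.032],[-.082,-.115,0],[-.082,.115,0]]):
    cv2.polylines(P,[np.array([proj('top',o+Rz@np.array(x)) for x in pts]).round().astype(int)],1,(0,0,255))
for x in ([.0,-.0475],[.0,.0475]): pass
cv2.imwrite('pics/ov.png',cv2.resize(P[130:330,250:460],None,fx=3,fy=3))
"""
open('b.py','w').write(s)
E
python3 b.py
```

```text
[[     0      0    640    480 297243]
 [   303    140    145    106   9957]]
9957 0.19945779101369396 ((623.0862426757812, -1.1261062622070312), (230.4849853515625, 140.3265380859375), 80.76345825195312)
yaw -9.236541748046879 console [0.6024 0.0022 0.    ]
panel z -0.0049441834926288765 339
fin top [[ 0.0381 -0.0445  0.027 ]
 [ 0.0522 -0.039   0.0314]
 [ 0.0645 -0.0333  0.0335]] 100
rails/cov [[ 0.0177 -0.098   0.0101]
 [ 0.0642 -0.002   0.0107]
 [ 0.0843  0.1032  0.0145]]
side fin local [ 0.0509 -0.0407  0.0235] world [ 0.5427 -0.0293  0.0804]
top fin local [ 0.0533 -0.0423  0.0235] world [ 0.5444 -0.0312  0.0818]
```

View pics/ov.png

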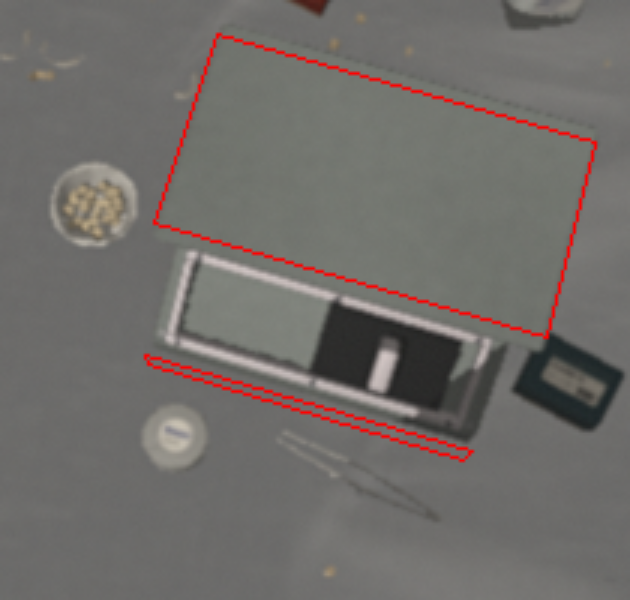

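```bash
cat > c.py <<'E'
from h import *
np.set_printoptions(precision=4,suppress=True)
D0=np.load('frame.npz'); p0,Rp=D0['p0'],D0['Rp']
def cloud(c,D):
    m=viewer.camera_model(c); K=np.array([[m['fx'],0,m['cx']],[0,m['fy'],m['cy']],[0,0,1]])
    g=np.stack(np.meshgrid(np.arange(640.),np.arange(480.)),-1).reshape(-1,1,2)
    u=cv2.undistortPoints(g,K,np.array([m['k1'],0,0,0.]))[:,0]
    return ((np.c_[u,np.ones(len(u))]*D.reshape(-1,1)-np.array(m['t']))@np.array(m['R']))[D.ravel()>0]
for it in range(2):
  for c in ('top','side'):
    L=(cloud(c,np.load(c+'_d.npy'))-p0)@Rp
    q=L[(L[:,0]>.02)&(L[:,0]<.065)&(L[:,1]>.02)&(L[:,1]<.08)&(abs(L[:,2])<.008)]
    A=np.c_[q[:,:2]-[.045,.05],np.ones(len(q))]; s=np.linalg.lstsq(A,q[:,2],rcond=None)[0]; print(c,'bare panel: slope,',s,len(q))
    q=L[(L[:,0]>.02)&(L[:,0]<.065)&(L[:,1]>-.08)&(L[:,1]<-.005)&(L[:,2]>.002)&(L[:,2]<.017)]; print(c,'cover z',np.median(q[:,2]),len(q))
    f=L[(abs(L[:,1])<.1)&(L[:,2]>.018)&(L[:,2]<.045)&(L[:,0]<.08)&(L[:,0]>0)]; print(c,'fin',np.percentile(f,[3,50,97],axis=0).round(4).tolist(),len(f))
    r=L[(abs(L[:,1])<.12)&(L[:,2]>.0115)&(L[:,2]<.018)&(L[:,0]<.12)&(L[:,0]>-.03)]
    print(c,'rails',[np.round([lo,*np.percentile(r[(r[:,1]>lo)&(r[:,1]<lo+.03)&(r[:,0]>.05)][:,0],[10,50,90])],4).tolist() for lo in (-.08,-.05,0,.03,.06)])
  if it==0: p0=p0+Rp@[-.007,0,-.0]+Rp@[.007,0,-.005]*1
  Rz=Rp
ps=dict(side=(307.8,266.1),top=(379.1,251))
A=[];b=[]
for c,px in ps.items():
    O,v=ray(c,px); v=v/np.linalg.norm(v); M=np.eye(3)-np.outer(v,v); A.append(M);b.append(M@O)
F=np.linalg.lstsq(np.vstack(A),np.hstack(b),rcond=None)[0]; print('fin tri',F,'local',(F-p0)@Rp)
P=cv2.imread('pics/top0.png');S=cv2.imread('pics/side0.png')
def draw(x0,x1,y0,y1,z,col):
    for c,I in(('top',P),('side',S)):
        cv2.polylines(I,[np.array([proj(c,p0+Rp@np.array([x,y,z]))*4 for x,y in((x0,y0),(x1,y0),(x1,y1),(x0,y1))]).round().astype(int)],1,col,1,cv2.LINE_AA,2)
fx,fy=((F-p0)@Rp)[:2]
draw(fx-.028,fx+.028,-.0925,.0925,.013,(0,0,255)); draw(fx-.015,fx+.015,fy-.006,fy+.006,.0365,(0,255,255)); draw(fx-.027,fx+.027,fy-.045,fy+.045,.011,(0,255,0))
cv2.imwrite('pics/ov2.png',np.hstack([cv2.resize(P[200:290,290:430],None,fx=3.5,fy=3.5,interpolation=2)[:310,:490],cv2.resize(S[220:310,290:345],None,fx=3.5,fy=3.5,interpolation=2)[:310]]))
np.savez('frame2.npz',p0=p0,Rp=Rp,F=F)
E
python3 c.py
```

```text
top bare panel: slope, [-0.0811  0.0057 -0.0043] 666
top cover z 0.006266027942290185 694
top fin [[0.0369, -0.0453, 0.0206], [0.0534, -0.0388, 0.0311], [0.065, -0.0328, 0.0338]] 111Traceback (most recent call last):
  File "c.py", line 17, in <module>
    print(c,'rails',[np.round([lo,*np.percentile(r[(r[:,1]>lo)&(r[:,1]<lo+.03)&(r[:,0]>.05)][:,0],[10,50,90])],4).tolist() for lo in (-.08,-.05,0,.03,.06)])
                                   ~~~~~~~~~~~~~^^^^^^^^^^^^^^^^^^^^^^^^^^^^^^^^^^^^^^^^^^^^^^^^^^^^^^^^^^^^^
    return _quantile_unchecked(
        a, q, axis, out, overwrite_input, method, keepdims, weights)
    return _ureduce(a,
                    func=_quantile_ureduce_func,
    ...<5 lines>...
                    overwrite_input=overwrite_input,
                    method=method)
    r = func(a, **kwargs)
    result = _quantile(arr,
                       quantiles=q,
    ...<2 lines>...
                       out=out,
                       weights=wgt)
    slices_having_nans = np.isnan(arr[-1, ...])
                                  ~~~^^^^^^^^^
IndexError: index -1 is out of bounds for axis 0 with size 0
```

```bash
sed -i "/'rails'/d" c.py; python3 c.py
```

```text
top bare panel: slope, [-0.0811  0.0057 -0.0043] 666
top cover z 0.006266027942290185 694
top fin [[0.0369, -0.0453, 0.0206], [0.0534, -0.0388, 0.0311], [0.065, -0.0328, 0.0338]] 111
side bare panel: slope, [-0.127  -0.0412 -0.0041] 207
side cover z 0.0059090800455065436 497
side fin [[0.0349, -0.0484, 0.0185], [0.0496, -0.0461, 0.0263], [0.063, -0.0383, 0.0317]] 223
top bare panel: slope, [-0.0272  0.0047  0.0003] 637
top cover z 0.011235018880918157 690
top fin [[0.0369, -0.0454, 0.0195], [0.0541, -0.0388, 0.0359], [0.065, -0.0327, 0.0388]] 121
side bare panel: slope, [-0.0497 -0.0084  0.0001] 195
side cover z 0.010774428746336372 441
side fin [[0.0348, -0.0486, 0.0185], [0.0496, -0.0461, 0.0288], [0.063, -0.0384, 0.0367]] 290
fin tri [ 0.5434 -0.0311  0.0815] local [ 0.0523 -0.0424  0.0288]
```

View pics/ov2.png

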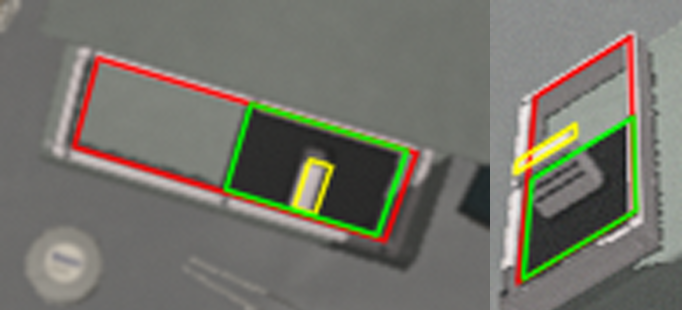

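```bash
cat > g.py <<'E'
from h import *
import sys
np.set_printoptions(precision=4,suppress=True)
d=np.load('frame2.npz'); p0,Rp=d['p0'],d['Rp']
Rt=np.c_[Rp[:,0],-Rp[:,1],-Rp[:,2]]
def status():
    o=env.get_obs(); T=Ro.from_quat(o['tool_rot']).as_matrix()
    print('t',round(o['t'],2),'loc',(o['position']-p0)@Rp,'F loc',o['force']@Rp,'w',o['gripper_width'],'rot err deg',np.degrees(Ro.from_matrix(T.T@Rt).as_rotvec()))
    return o,T
def goto(x,y,z):
    o,T=status(); P=p0+Rp@[x,y,z]
    print('row',Ro.from_matrix(T.T@Rt).as_rotvec(),T.T@(P-o['position']),'world',P)
if len(sys.argv)>3: goto(*map(float,sys.argv[1:4]))
elif __name__=='__main__': status()
E
python3 g.py .051 -.0405 .14
```

```text
t 0.7 loc [-0.1047 -0.5634  0.3217] F loc [0.9173 0.0767 0.1543] w 0.08562164756091815 rot err deg [-8.4837 34.3008 26.9124]
row [-0.1481  0.5987  0.4697] [ 0.4488 -0.3545  0.0595] world [ 0.4797 -0.0188  0.1718]
```

Request:
{"method": "drive_tool", "body": {
  "deltas": [
    [[-0.148,0.599,0.47,0.449,-0.355,0.06,-1],[-0.148,0.599,0.47,0.449,-0.355,0.06,-1],[-0.148,0.599,0.47,0.449,-0.355,0.06,-1],[-0.148,0.599,0.47,0.449,-0.355,0.06,-1],[-0.148,0.599,0.47,0.449,-0.355,0.06,-1],[-0.148,0.599,0.47,0.449,-0.355,0.06,-1],[-0.148,0.599,0.47,0.449,-0.355,0.06,-1],[-0.148,0.599,0.47,0.449,-0.355,0.06,-1],[-0.148,0.599,0.47,0.449,-0.355,0.06,-1],[-0.148,0.599,0.47,0.449,-0.355,0.06,-1]]
  ],
  "grip_force": 20
}}

```text
t: 1.95
position: [0.475, -0.0273, 0.1729]
tool_rot: [0.95, -0.077, 0.3, 0.024]
force: [1.0, -2.1, 0.8]
gripper_width: 0.0855
```

```bash
python3 g.py .051 -.0405 .045
```

```text
t 1.95 loc [ 0.0489 -0.0496  0.1428] F loc [ 1.5708 -1.9325 -0.1328] w 0.08552951834080597 rot err deg [ 0.0337 -0.0491 -0.0099]
row [ 0.0006 -0.0009 -0.0002] [ 0.002  -0.0092  0.0978] world [ 0.5335 -0.0276  0.094 ]
```

Request:
{"method": "drive_tool", "body": {
  "deltas": [
    [[0,0,0,0,0,0.05,-1],[0,0,0,0,0,0.095,-1],[0,0,0,0,0,0.095,-1],[0,0,0,0,0,0.095,-1]]
  ]
}}

```text
t: 2.45
position: [0.5272, -0.0375, 0.0945]
tool_rot: [0.951, -0.077, 0.299, 0.024]
force: [-0.1, 1.1, 0.5]
gripper_width: 0.0855
```

```bash
python3 g.py .051 -.0405 .016
python3 - <<'E'
from h import *
o=[]
for c,(a,b,e,f) in dict(side=(200,340,260,360),top=(170,320,280,440)).items():
    P,D=viewer.snapshot(c); np.save(c+'_d1.npy',D); o.append(cv2.resize(P[a:b,e:f,::-1],(400,500)))
cv2.imwrite('pics/v1.png',np.hstack(o))
E
```

```text
t 2.45 loc [ 0.0475 -0.0513  0.0481] F loc [0.0958 1.0502 0.5906] w 0.08550123551110204 rot err deg [ 0.0103  0.1232 -0.0077]
row [ 0.0002  0.0021 -0.0001] [ 0.0036 -0.0108  0.0321] world [ 0.5499 -0.0303  0.0703]
```

View pics/v1.png

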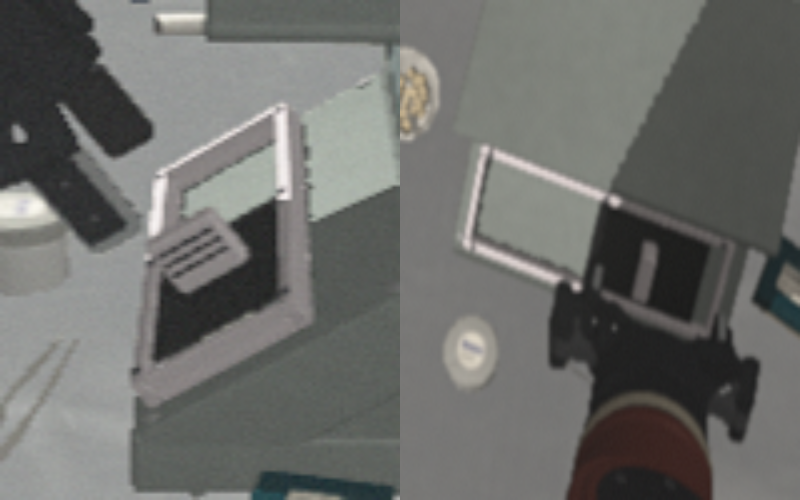

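Request:
{"method": "drive_tool", "body": {
  "deltas": [
    [[0,0.002,0,0.0035,-0.0105,0,-1],[0,0.002,0,0.0035,-0.0105,0.02,-1],[0,0.002,0,0.0035,-0.0105,0.032,-1],[0,0.002,0,0.0035,-0.0105,0.032,-1],[0,0.002,0,0.0035,-0.0105,0.032,-1]]
  ]
}}

```text
t: 3.18
position: [0.55, -0.0304, 0.0703]
tool_rot: [0.951, -0.077, 0.3, 0.024]
force: [-0.7, -0.2, 0.0]
gripper_width: 0.0854
```

```bash
python3 g.py .051 -.0405 .016
```

```text
t 3.17 loc [ 0.0511 -0.0407  0.0159] F loc [-0.5008 -0.3218  0.4002] w 0.0853697395653172 rot err deg [ 0.0052 -0.0195 -0.0027]
row [ 0.0001 -0.0003 -0.    ] [-0.0001 -0.0002 -0.0001] world [ 0.5499 -0.0303  0.0703]
```

Request:
{"method": "drive_tool", "body": {
  "deltas": [
    [[0,0,0,0,0,0,0],[0,0,0,0,0,0,0.5],[0,0,0,0,0,0,1],[0,0,0,0,0,0,1],[0,0,0,0,0,0,1],[0,0,0,0,0,0,1],[0,0,0,0,0,0,1],[0,0,0,0,0,0,1]]
  ]
}}

```text
t: 4.18
position: [0.5502, -0.0305, 0.0701]
tool_rot: [0.951, -0.077, 0.3, 0.024]
force: [-3.6, 1.0, 5.0]
gripper_width: 0.0115
```

```bash
python3 g.py
python3 - <<'E'
from h import *
o=[]
for c,(a,b,e,f) in dict(side=(200,340,260,360),top=(170,320,280,440)).items():
    P,D=viewer.snapshot(c); o.append(cv2.resize(P[a:b,e:f,::-1],(400,500)))
cv2.imwrite('pics/v2.png',np.hstack(o))
E
```

```text
t 4.17 loc [ 0.0512 -0.0407  0.0157] F loc [-0.121   0.4331  6.2248] w 0.01152024831014051 rot err deg [ 0.0033 -0.0319  0.0014]
```

View pics/v2.png

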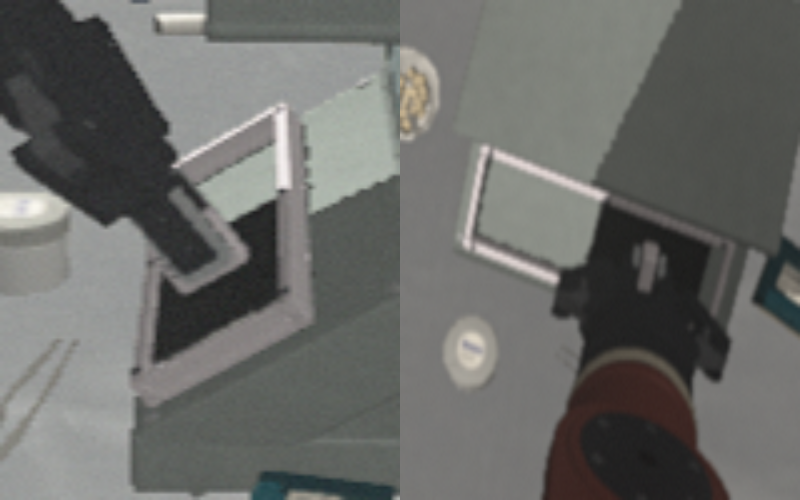

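Request:
{"method": "drive_tool", "body": {
  "deltas": [
    [[0,0,0,0,-0.015,0,1],[0,0,0,0,-0.03,0,1],[0,0,0,0,-0.045,0,1],[0,0,0,0,-0.06,0,1],[0,0,0,0,-0.073,0,1],[0,0,0,0,-0.08,0,1],[0,0,0,0,-0.082,0,1],[0,0,0,0,-0.082,0,1]]
  ]
}}

```text
t: 5.28
position: [0.558, 0.0143, 0.0699]
tool_rot: [0.953, -0.05, 0.3, 0.016]
force: [-22.1, 3.0, 25.4]
gripper_width: 0.0114
```

```bash
python3 g.py
```

```text
t 5.28 loc [0.0514 0.0047 0.0153] F loc [-3.6453 -0.5728 33.5918] w 0.01140697300855369 rot err deg [-1.8149  0.0502  2.6409]
```

```bash
python3 g.py
python3 - <<'E'
from h import *
o=env.get_obs(); print(np.round(o['joints'],3), np.round(o['joint_torque'],2),o['torque'])
c='top';a=[]
for c,(q,b,e,f) in dict(side=(200,340,260,360),top=(170,320,280,440)).items():
    P,D=viewer.snapshot(c); a.append(cv2.resize(P[q:b,e:f,::-1],(400,500)))
cv2.imwrite('pics/v3.png',np.hstack(a))
E
python3 g.py
```

```text
t 5.28 loc [0.0514 0.0047 0.0153] F loc [-3.6453 -0.5728 33.5918] w 0.01140697300855369 rot err deg [-1.8149  0.0502  2.6409]
[-0.105  0.274 -1.025 -0.338 -0.     3.141] [ -1.16 -30.46  25.42  -7.55   0.15  -0.64] [ 0.28848971  1.16909495 -0.63722875]
t 5.38 loc [0.0514 0.0047 0.0153] F loc [-3.8809  0.11   33.8843] w 0.011297275508056887 rot err deg [-1.8206  0.0497  2.6422]
```

View pics/v3.png

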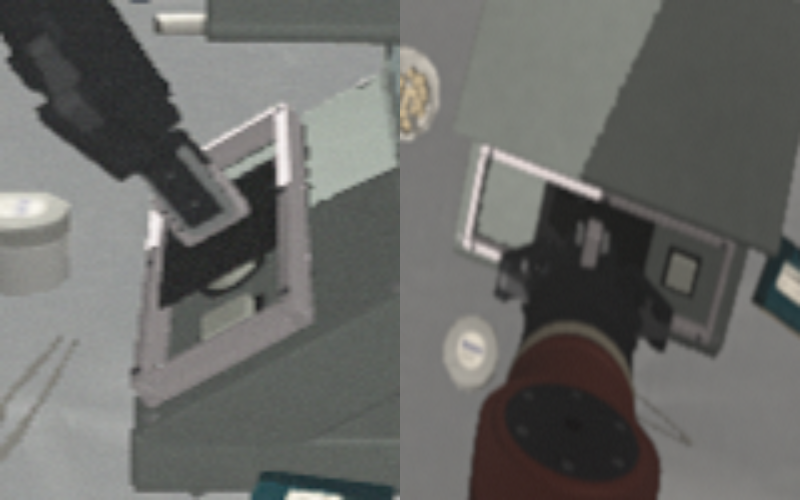

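Request:
{"method": "drive_tool", "body": {
  "deltas": [
    [[0,0,0,0,0,0,0.4],[0,0,0,0,0,0,-0.5],[0,0,0,0,0,0,-1],[0,0,0,0,0,0,-1],[0,0,0,0,0,0,-1],[0,0,0,0,0,-0.03,-1],[0,0,0,-0.015,0,-0.08,-1],[0,0,-0.1,-0.03,0,-0.11,-1],[0,0,-0.25,-0.03,0,-0.11,-1],[0,0,-0.4,-0.03,0,-0.11,-1]]
  ]
}}

```text
t: 6.62
position: [0.4724, 0.0232, 0.1436]
tool_rot: [0.943, 0.143, 0.292, 0.077]
force: [-0.2, 0.3, 0.1]
gripper_width: 0.0852
```

```bash
python3 g.py; python3 -c "
from h import *
print(env.get_obs()['joints'])"
```

```text
t 6.62 loc [ 0.0233 -0.0002  0.1249] F loc [-0.1586  0.2844  0.1767] w 0.08524364231527039 rot err deg [-1.7627 -0.4813 25.8732]
[-1.05323737e-01 -7.30634725e-02 -1.10455955e+00 -7.35635786e-02
 -5.40548805e-04  2.73573076e+00]
```

Request:
{"method": "drive_tool", "body": {
  "deltas": [
    [[0,0,-0.18,0,0,0,-1],[0,0,-0.36,0,0,0,-1],[0,0,-0.54,0,0,0,-1],[0,0,-0.72,0,0,0,-1],[0,0,-0.9,0,0,0,-1],[0,0,-1.08,0,0,0,-1],[0,0,-1.26,0,0,0,-1],[0,0,-1.44,0,0,0,-1],[0,0,-1.62,0,0,0,-1],[0,0,-1.8,0,0,0,-1]]
  ]
}}

```text
t: 7.88
position: [0.4723, 0.0232, 0.1429]
tool_rot: [0.474, 0.828, 0.121, 0.276]
force: [0.1, -0.4, 0.6]
gripper_width: 0.0854
```

```bash
sed -i 's/^Rt=.*/Rt=np.c_[-Rp[:,0],Rp[:,1],-Rp[:,2]]/' g.py; python3 g.py .051 .0047 .12
```

```text
t 7.88 loc [ 0.0229 -0.0002  0.1243] F loc [ 0.49   -0.3868  0.4421] w 0.08544834240328703 rot err deg [  1.6789  -0.8133 -50.9329]
row [ 0.0293 -0.0142 -0.8889] [-0.014   0.0249  0.0045] world [0.4983 0.0239 0.1555]
```

Request:
{"method": "drive_tool", "body": {
  "deltas": [
    [[0.029,-0.014,-0.18,0,0,0,-1],[0.029,-0.014,-0.36,0,0,0,-1],[0.029,-0.014,-0.54,0,0,0,-1],[0.029,-0.014,-0.72,0,0,0,-1],[0.029,-0.014,-0.889,-0.014,0.025,0.0045,-1],[0.029,-0.014,-0.889,-0.014,0.025,0.0045,-1],[0.029,-0.014,-0.889,-0.014,0.025,0.0045,-1]]
  ]
}}

```text
t: 8.75
position: [0.4976, 0.0239, 0.1549]
tool_rot: [0.08, 0.951, -0.023, 0.299]
force: [0.1, -0.8, -0.4]
gripper_width: 0.0857
```

```bash
python3 g.py .051 .005 .018;  python3 -c "
from h import *
print(env.get_obs()['joints'])"
```

```text
t 8.75 loc [0.0501 0.0046 0.1199] F loc [-0.0947 -0.7317 -0.4777] w 0.08573596738094513 rot err deg [ 0.0169 -0.0866 -0.4409]
row [ 0.0003 -0.0015 -0.0077] [-0.001   0.0004  0.1019] world [0.5561 0.0148 0.0719]
[-0.0617474  -0.03934596 -1.02631474 -0.02322884 -0.05656262  0.08934105]
```

Request:
{"method": "drive_tool", "body": {
  "deltas": [
    [[0,-0.0015,-0.008,-0.001,0.0005,0.04,-1],[0,-0.0015,-0.008,-0.001,0.0005,0.08,-1],[0,-0.0015,-0.008,-0.001,0.0005,0.102,-1],[0,-0.0015,-0.008,-0.001,0.0005,0.102,0],[0,-0.0015,-0.008,-0.001,0.0005,0.102,0.5],[0,-0.0015,-0.008,-0.001,0.0005,0.102,1],[0,-0.0015,-0.008,-0.001,0.0005,0.102,1],[0,-0.0015,-0.008,-0.001,0.0005,0.102,1],[0,-0.0015,-0.008,-0.001,0.0005,0.102,1],[0,-0.0015,-0.008,-0.001,0.0005,0.102,1]]
  ]
}}

```text
t: 10.0
position: [0.5572, 0.0149, 0.0735]
tool_rot: [0.076, 0.95, -0.024, 0.301]
force: [-6.4, 1.6, 10.1]
gripper_width: 0.0112
```

```bash
python3 g.py .051 .04 .018;  python3 -c "
from h import *
print(env.get_obs()['joints'])"
```

```text
t 10.0 loc [0.0528 0.0053 0.0187] F loc [ 0.4071  0.582  12.0406] w 0.011175988751854831 rot err deg [0.0237 0.1562 0.1191]
row [0.0004 0.0027 0.0021] [0.0017 0.0347 0.0007] world [0.5617 0.0494 0.0719]
[-0.07594833  0.26733871 -1.02058893 -0.32903925 -0.04863867  0.06768315]
```

Request:
{"method": "drive_tool", "body": {
  "deltas": [
    [[0,0,0,0,0.008,0,1],[0,0,0,0,0.018,0,1],[0,0,0,0,0.028,0,1],[0,0,0,0,0.034,0,1],[0,0,0,0,0.036,0,1],[0,0,0,0,0.036,0,1]]
  ]
}}

```text
t: 10.75
position: [0.563, 0.0507, 0.0735]
tool_rot: [0.076, 0.95, -0.024, 0.301]
force: [-4.4, 1.2, 8.3]
gripper_width: 0.0113
```

```bash
python3 g.py
```

```text
t 10.75 loc [0.0528 0.0415 0.0187] F loc [1.0186 0.4713 9.3599] w 0.01129777784900359 rot err deg [0.0485 0.1636 0.1295]
```

Now creep to the stop.

Request:
{"method": "drive_tool", "body": {
  "deltas": [
    [[0,0,0,0,0.002,0,1],[0,0,0,0,0.004,0,1],[0,0,0,0,0.005,0,1],[0,0,0,0,0.005,0,1]]
  ]
}}

```text
t: 11.25
position: [0.5638, 0.0553, 0.0735]
tool_rot: [0.076, 0.95, -0.024, 0.301]
force: [-5.6, 0.1, 7.8]
gripper_width: 0.0114
```

```bash
python3 g.py
```

```text
t 11.25 loc [0.0528 0.0462 0.0187] F loc [-0.093  -0.774   9.6019] w 0.011391820543546526 rot err deg [0.0166 0.1664 0.1124]
```

Request:
{"method": "drive_tool", "body": {
  "deltas": [
    [[0,0,0,0,0.001,0,1],[0,0,0,0,0.002,0,1],[0,0,0,0,0.003,0,1],[0,0,0,0,0.003,0,1]]
  ]
}}

```text
t: 11.75
position: [0.5643, 0.0582, 0.0735]
tool_rot: [0.076, 0.95, -0.025, 0.301]
force: [-4.9, 0.2, 9.4]
gripper_width: 0.0114
```

```bash
python3 g.py
```

```text
t 11.75 loc [0.0528 0.0492 0.0187] F loc [ 1.3965 -0.6389 10.4966] w 0.011444961978336578 rot err deg [0.0109 0.1666 0.1101]
```

Request:
{"method": "drive_tool", "body": {
  "deltas": [
    [[0,0,0,0,0.001,0,1],[0,0,0,0,0.002,0,1],[0,0,0,0,0.003,0,1],[0,0,0,0,0.003,0,1]]
  ]
}}

```text
t: 12.25
position: [0.5643, 0.0585, 0.0734]
tool_rot: [0.077, 0.95, -0.027, 0.301]
force: [-8.8, -12.4, 12.8]
gripper_width: 0.0114
```

```bash
python3 g.py
```

```text
t 12.25 loc [0.0527 0.0494 0.0187] F loc [  1.8804 -13.6579  14.3219] w 0.011434819702900976 rot err deg [-0.3531  0.1741  0.0405]
```

Request:
{"method": "drive_tool", "body": {
  "deltas": [
    [[0,0,0,0,0,0,0.4],[0,0,0,0,0,0,-0.5],[0,0,0,0,0,0,-1],[0,0,0,0,0,0,-1],[0,0,0,0,0,-0.03,-1],[0,0,0,0,0,-0.07,-1],[0,0,0,-0.0,-0.05,-0.1,0],[0,0,0,-0.0,-0.075,-0.1,1],[0,0,0,0,-0.075,-0.1,1],[0,0,0,0,-0.075,-0.1,1]]
  ]
}}

```text
t: 13.5
position: [0.4959, -0.0034, 0.1542]
tool_rot: [0.076, 0.951, -0.024, 0.3]
force: [-0.1, -0.1, -0.5]
gripper_width: 0.0123
```

```bash
cat > k.py <<'E'
from h import *
from g import p0,Rp,goto,status
np.set_printoptions(precision=4,suppress=True)
o=[]
for c,(a,b,e,f) in dict(side=(200,340,260,360),top=(170,320,280,440)).items():
    P,D=viewer.snapshot(c); o.append(cv2.resize(P[a:b,e:f,::-1],(400,500)))
    for n,z in (('round_key_top',.006),('square_key_top',.006),('cover_fin',.0235)):
        for r in models.place_of(c,n)[:2]:
            O,v=ray(c,r['pixel']); A=(O-p0)@Rp; d=v@Rp
            print(c,n,round(r['conf'],2),np.round(r['pixel'],1),(A+(z-A[2])/d[2]*d))
import glob
cv2.imwrite('pics/k%d.png'%len(glob.glob('pics/k*')),np.hstack(o))
E
python3 k.py; python3 g.py .051 -.0226 .04
```

```text
side round_key_top 0.63 [314.5 271.5] [ 0.0467 -0.0157  0.006 ]
side square_key_top 0.48 [315.4 287. ] [ 0.0493 -0.0687  0.006 ]
side cover_fin 0.77 [310.5 245.7] [0.0497 0.0458 0.0235]
side cover_fin 0.36 [336.7 299.4] [ 0.0943 -0.1761  0.0235]
top round_key_top 0.63 [367.7 241.8] [ 0.0563 -0.0167  0.006 ]
top round_key_top 0.56 [435.6 256.8] [ 0.0668 -0.1517  0.006 ]
top square_key_top 0.67 [392.2 254.6] [ 0.0451 -0.0706  0.006 ]
top cover_fin 0.63 [337.1 237.3] [0.0536 0.0435 0.0235]
t 13.9 loc [ 0.0519 -0.0225  0.1178] F loc [-0.1279 -0.3248  0.2915] w 0.0003557822448815286 rot err deg [0.0418 0.0454 0.1503]
row [0.0007 0.0008 0.0026] [ 0.0009 -0.0002  0.0778] world [ 0.5392 -0.0104  0.0899]
```

View pics/k0.png

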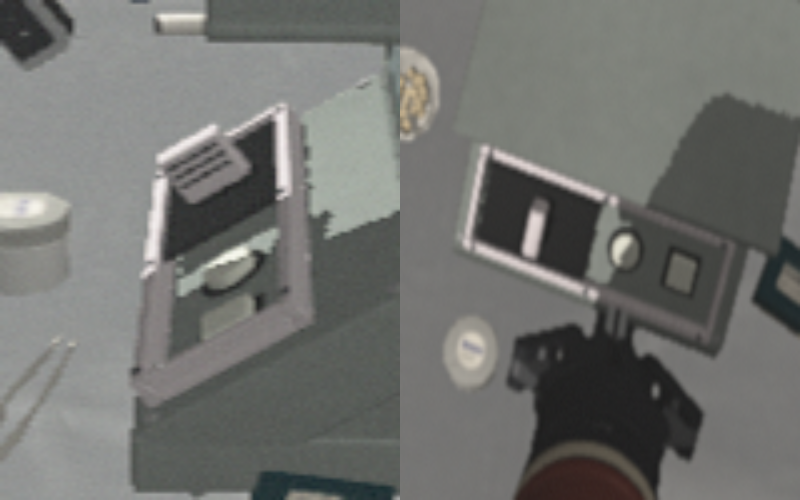

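Run:
```python
from h import *
from g import p0,Rp
for c,n,px in (('top','round',(370,245)),('top','square',(392.6,251.3)),('side','round',(318,275.2)),('side','square',(317.2,289))):
    O,v=ray(c,px); A=(O-p0)@Rp; d=v@Rp; print(c,n,(A+(.006-A[2])/d[2]*d).round(4))
for X in ([.051,-.0226,.006],[.051,-.0686,.006]):
    for c in ('top','side'): print(c,X,proj(c,p0+Rp@np.array(X)).round(1))
```

```text
top round [ 0.0512 -0.023   0.006 ]
top square [ 0.0521 -0.0692  0.006 ]
side round [ 0.0534 -0.0358  0.006 ]
side square [ 0.0526 -0.0782  0.006 ]
top [0.051, -0.0226, 0.006] [369.8 245. ]
side [0.051, -0.0226, 0.006] [316.8 272.1]
top [0.051, -0.0686, 0.006] [392.1 251.7]
side [0.051, -0.0686, 0.006] [316.4 286.4]
```

Request:
{"method": "drive_tool", "body": {
  "deltas": [
    [[0,0,0.0025,0.0005,0,0.04,1],[0,0,0.0025,0.0005,0,0.08,1],[0,0,0.0025,0.0005,0,0.1,1],[0,0,0.0025,0.0005,0,0.105,1],[0,0,0.0025,0.0005,0,0.107,1],[0,0,0.0025,0.0005,0,0.107,1]]
  ]
}}

```text
t: 14.65
position: [0.5563, -0.0133, 0.0672]
tool_rot: [0.077, 0.95, -0.024, 0.301]
force: [-0.1, 0.2, 0.1]
gripper_width: 0.0001
```

```bash
python3 g.py
```

```text
t 14.65 loc [ 0.0522 -0.0227  0.0115] F loc [0.0012 0.1952 0.1507] w 0.00011358454762947946 rot err deg [ 0.0268  0.1229 -0.0138]
```

Request:
{"method": "drive_tool", "body": {
  "deltas": [
    [[0,0,0,0,0,0.003,1],[0,0,0,0,0,0.005,1],[0,0,0,0,0,0.007,1],[0,0,0,0,0,0.008,1],[0,0,0,0,0,0.008,1]]
  ]
}}

```text
t: 15.28
position: [0.561, -0.0141, 0.0601]
tool_rot: [0.077, 0.95, -0.024, 0.301]
force: [-1.1, -0.0, 2.4]
gripper_width: -0.0003
```

```bash
python3 g.py
```

```text
t 15.28 loc [ 0.052  -0.0228  0.0029] F loc [ 0.4779 -0.1858  2.595 ] w -0.00027018628315558975 rot err deg [ 0.0204  0.0946 -0.0184]
```

Request:
{"method": "drive_tool", "body": {
  "deltas": [
    [[0,0,0,0,0,0.001,1],[0,0,0,0,0,0.002,1],[0,0,0,0,0,0.003,1],[0,0,0,0,0,0.003,1]]
  ]
}}

```text
t: 15.78
position: [0.5625, -0.0144, 0.0578]
tool_rot: [0.077, 0.95, -0.024, 0.301]
force: [-5.0, 0.5, 9.4]
gripper_width: 0.0004
```

```bash
python3 g.py
```

```text
t 15.78 loc [ 0.052  -0.0228  0.0001] F loc [ 1.266  -0.2744 10.5732] w 0.00036313746288232674 rot err deg [ 0.0168  0.1061 -0.0179]
```

Request:
{"method": "drive_tool", "body": {
  "deltas": [
    [[0,0,0,0,0,0.0007,1],[0,0,0,0,0,0.0007,1],[0,0,0,0,0,0.0007,1],[0,0,0,0,0,0.0007,1],[0,0,0,0,0,0.0007,1],[0,0,0,0,0,0.0007,1],[0,0,0,0,0,0.0007,1],[0,0,0,0,0,0.0007,1],[0,0,0,0,0,0.0007,1],[0,0,0,0,0,0.0007,1]]
  ]
}}

```text
t: 17.02
position: [0.5627, -0.0144, 0.0576]
tool_rot: [0.077, 0.95, -0.024, 0.301]
force: [-13.4, 0.5, 21.6]
gripper_width: -0.0001
```

```bash
python3 g.py
```

```text
t 17.02 loc [ 0.052  -0.0228 -0.0001] F loc [ 1.4514 -1.6371 25.3413] w -9.014086005170871e-05 rot err deg [ 0.0137  0.1291 -0.0138]
```

Request:
{"method": "drive_tool", "body": {
  "deltas": [
    [[0,0,0,0,0,0.0,1],[0,0,0,0,0,0.0,1],[0,0,0,0,0,-0.003,1],[0,0,0,0,0,-0.01,1],[0,0,0,0,0,-0.04,1],[0,0,0,0,0,-0.08,1],[0,0,0,0,0.03,-0.11,0],[0,0,0,0,0.072,-0.11,-1],[0,0,0,0,0.072,-0.11,-1],[0,0,0,0,0.072,-0.11,-1]]
  ]
}}

```text
t: 18.27
position: [0.5113, 0.0667, 0.1465]
tool_rot: [0.076, 0.951, -0.024, 0.3]
force: [-0.1, 0.5, 0.1]
gripper_width: 0.0722
```

```bash
python3 k.py; python3 g.py .052 .0492 .017
```

```text
side round_key_top 0.62 [313.2 272.1] [ 0.0443 -0.015   0.006 ]
side square_key_top 0.41 [316.1 290.2] [ 0.0507 -0.0798  0.006 ]
side cover_fin 0.81 [309.3 243.8] [0.047  0.0572 0.0235]
side cover_fin 0.49 [314.3 275.4] [ 0.0596 -0.0725  0.0235]
top round_key_top 0.41 [368.5 242.7] [ 0.055  -0.0188  0.006 ]
top square_key_top 0.44 [390.  249.9] [ 0.0534 -0.0635  0.006 ]
top cover_fin 0.71 [337.3 237.2] [0.0539 0.0432 0.0235]
t 18.68 loc [0.0515 0.0486 0.1091] F loc [-0.038  -0.6078 -0.0536] w 0.08530468579770344 rot err deg [-0.0171  0.0503 -0.0634]
row [-0.0003  0.0009 -0.0011] [-0.0004  0.0007  0.0921] world [0.5646 0.0582 0.0717]
```

View pics/k1.png

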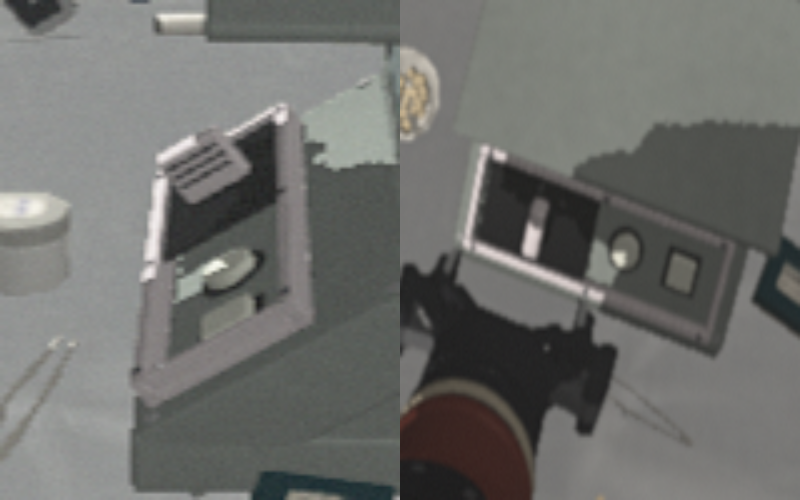

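Request:
{"method": "drive_tool", "body": {
  "deltas": [
    [[0,0,0,0,0,0.04,-1],[0,0,0,0,0,0.075,-1],[0,0,0,0,0.0,0.092,-1],[0,0,0,0,0.0,0.092,0],[0,0,0,0,0.0,0.092,0.5],[0,0,0,0,0.0,0.092,1],[0,0,0,0,0.0,0.092,1],[0,0,0,0,0.0,0.092,1],[0,0,0,0,0.0,0.092,1],[0,0,0,0,0.0,0.092,1]]
  ]
}}

```text
t: 19.92
position: [0.5643, 0.0583, 0.0726]
tool_rot: [0.077, 0.95, -0.024, 0.301]
force: [-4.4, 0.5, 7.7]
gripper_width: 0.0115
```

```bash
python3 g.py
```

```text
t 19.93 loc [0.0523 0.0492 0.0179] F loc [ 0.7646 -0.2081  8.8053] w 0.01153232567883908 rot err deg [ 0.0165  0.1466 -0.0212]
```

Slide right by 91 mm, then creep to the stop (expected at y ≈ -0.0456).

Request:
{"method": "drive_tool", "body": {
  "deltas": [
    [[0,0,0,0,-0.01,0,1],[0,0,0,0,-0.025,0,1],[0,0,0,0,-0.04,0,1],[0,0,0,0,-0.055,0,1],[0,0,0,0,-0.07,0,1],[0,0,0,0,-0.082,0,1],[0,0,0,0,-0.088,0,1],[0,0,0,0,-0.09,0,1],[0,0,0,0,-0.091,0,1],[0,0,0,0,-0.091,0,1]]
  ]
}}

```text
t: 21.18
position: [0.5497, -0.0314, 0.0725]
tool_rot: [0.077, 0.95, -0.024, 0.301]
force: [-5.9, 1.1, 9.5]
gripper_width: 0.0114
```

```bash
python3 g.py
```

```text
t 21.18 loc [ 0.0523 -0.0417  0.0179] F loc [ 0.5876  0.1701 11.2309] w 0.011416363611007002 rot err deg [ 0.0379  0.1544 -0.0139]
```

Request:
{"method": "drive_tool", "body": {
  "deltas": [
    [[0,0,0,0,-0.001,0,1],[0,0,0,0,-0.002,0,1],[0,0,0,0,-0.003,0,1],[0,0,0,0,-0.003,0,1]]
  ]
}}

```text
t: 21.68
position: [0.5493, -0.0342, 0.0725]
tool_rot: [0.077, 0.95, -0.024, 0.301]
force: [-6.4, 1.9, 8.4]
gripper_width: 0.0114
```

```bash
python3 g.py
```

```text
t 21.68 loc [ 0.0523 -0.0445  0.0179] F loc [-0.6251  0.8144 10.7282] w 0.011424826241310497 rot err deg [ 0.0556  0.1524 -0.0043]
```

Request:
{"method": "drive_tool", "body": {
  "deltas": [
    [[0,0,0,0,-0.001,0,1],[0,0,0,0,-0.002,0,1],[0,0,0,0,-0.003,0,1],[0,0,0,0,-0.0035,0,1],[0,0,0,0,-0.0035,0,1]]
  ]
}}

```text
t: 22.3
position: [0.549, -0.0357, 0.0725]
tool_rot: [0.075, 0.95, -0.022, 0.301]
force: [-2.3, 11.7, 8.5]
gripper_width: 0.0113
```

```bash
python3 g.py
```

```text
t 22.3 loc [ 0.0523 -0.0461  0.0179] F loc [ 1.4461 11.1721  9.3217] w 0.0112999961060321 rot err deg [0.3193 0.1631 0.0522]
```

Request:
{"method": "drive_tool", "body": {
  "deltas": [
    [[0,0,0,0,0,0,0.4],[0,0,0,0,0,0,-0.5],[0,0,0,0,0,0,-1],[0,0,0,0,0,0,-1],[0,0,0,0,0,-0.03,-1],[0,0,0,0,0,-0.07,-1],[0,0,0,0,0,-0.13,-1],[0,0,0,0,0,-0.17,-1],[0,0,0,0,0,-0.17,-1],[0,0,0,0,0,-0.17,-1]]
  ]
}}

```text
t: 23.55
position: [0.4523, -0.0225, 0.2106]
tool_rot: [0.077, 0.95, -0.024, 0.301]
force: [-0.5, -0.2, 0.3]
gripper_width: 0.0854
```

```bash
python3 k.py|grep fin; python3 g.py; python3 -c "
from h import *
for n in ('pot','tweezers','box','cup'):
    print(n,[np.round(r['pixel'],1) for c in('side','top') for r in models.place_of(c,n)[:1]])"
```

```text
side cover_fin 0.69 [309.2 273. ] [ 0.0503 -0.0544  0.0235]
top cover_fin 0.98 [384.3 253. ] [ 0.0504 -0.0534  0.0235]
t 23.95 loc [ 0.051  -0.0484  0.1867] F loc [ 0.4313 -0.5656 -0.0276] w 0.08512735525535876 rot err deg [ 0.0236 -0.0093 -0.0253]
pot [array([264.8, 278.6]), array([308.8, 275.5])]
tweezers [array([266.4, 314.1]), array([371.2, 288.8])]
box [array([337.8, 366.2]), array([435.4, 259.6])]
cup [array([281.6, 202.1])]
```

View pics/k2.png

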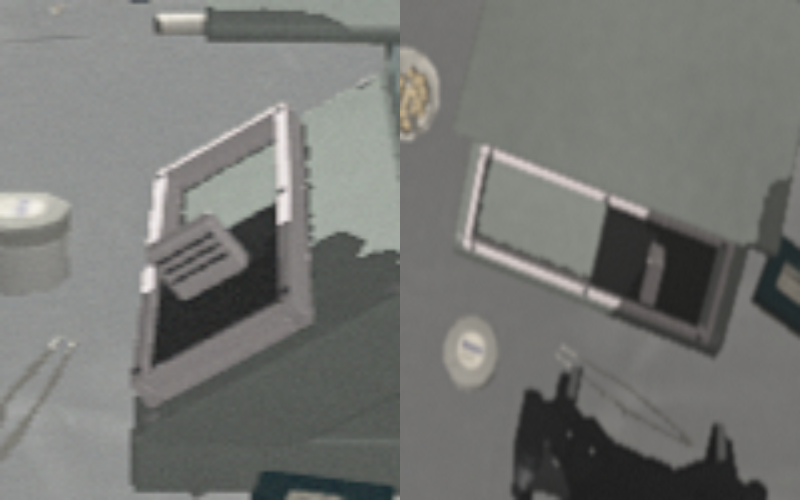

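```bash
python3 -c "
from h import *
print(sign_off())"
```

```text
the job is handed in; nothing more can be done
None
```

The counter job is done and handed in at about 24.5 s of the 53 s allowed. I opened the cover to its left stop, held the round key down for well over a second, let it up, and slid the cover home.

- **Stops:** I felt both ends of the slide, with about 14 N at the left stop and 11 N at the right. The travel between them measured 95.5 mm against the nominal 95 mm.
- **Round key:** it was bottomed at 10 N and rising to 25 N, and held for over 1.5 s. The gripper stayed about 30 mm clear of the square key.
- **Last picture:** the cover is home over both keys, the gripper is clear with no force on it, and the pot, tweezers, box and bowl appear unmoved. The bowl could be checked only from the top camera.

**What went wrong or disagreed:**
- On the first grasp the last joint ran to its range limit (read 3.141 rad against 3.14), with about 34 N square to the panel at the wrist. I let go, turned the gripper half round and grasped again. I don't know whether that reading counts as passing the joint's range.
- The visor measured about 140 mm deep, not the 122 mm the text implies.
- The key and fin positions from the networks scattered by several millimetres. I relied on the felt stops and the top picture instead.

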